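Lay out a repair kit on its silhouette pads

ROBOT

A 6-joint arm with a two-finger parallel gripper is mounted at the origin on a cart in front of the work surface, level with it; the furniture and walls round the work are solid. World frame = base frame: x ahead of the robot, y to its left, z up, the work surface at z = 0. Lengths are in m, angles in rad, forces in N, time in s.
With the tool pointing down it reaches from about 0.35 to 0.95 m from the base axis. Payload 17.4 kg.
Tool frame: the origin (TCP) lies on the front face of the gripper's body, between the roots of the fingers; the fingertips stand 84 mm ahead of it and the grasp point (between the pads) lies 65 mm ahead of it; x points along the fingers, y is the direction in which the jaws open and shut, and the axes are right-handed (so a half turn about x gives the same grasp; the last joint's range is limited). The gripper opens to 93 mm and grips with 3 to 60 N. Pads are 15 mm wide; open, the fingers measure 128 mm over their backs; the gripper's body (75 mm by 188 mm) begins 65 mm behind the grasp point.
Start: joints at [-1.176, 0.116, 1.442, -0, 1.584, -0.038], TCP at [0.283, -0.613, 0.303] pointing down, gripper open.
Joint ranges: [-2.83, 2.83], [-0.83, 2.19], [0.07, 2.5], [-1.14, 4.28], [0.01, 3], [-2.97, 2.97]. Speed limits (rad/s): [1.89, 1.89, 2.22, 3.14, 3.14, 3.14].

INTERFACE

Orientations are given as a 3x3 rotation matrix whose columns are the frame's x, y, z axes.
In Python, from cell import robot, cams, close_job gives the robot as it stands.
- The arm moves only by the shell command python3 -m jog 'ROWS'. ROWS is JSON, a list that holds one entry, the list of rows, each a list of 7 numbers: the shift along the tool's x, y, z in mm, then the turn, a rotation vector about the tool's x, y, z in rad, then the closure, from -1 (fully open) to 1 (shut). A call has exactly 10 rows; each row is the pose to reach, as a shift and turn from the pose measured when the call began, along the tool's axes at that moment; what a row does not reach only later rows make up. A row lasts 1/12 s, in which the tool goes at most 41.7 mm and 7.16 degrees, less where a joint would pass 70% of its speed; a pose out of reach is approached as far as the arm can. A call with a gripper value outside its range is refused whole. The fingers move at their own pace and stop on an object; the grip force is fixed at half the most. Time passes only in rows, so rows that repeat a pose let the fingers close, or fill a call up. It gives the time, the measured TCP pose, the force and the opening at its end, in the units of the state.
- robot.get_obs(): the state, without advancing time (a new reading comes with each control period).
- cams.grab_frame(name): name is "scene" or "top" or "wrist"; returns the picture (420x560x3 uint8, red, green, blue); there is no depth.
- cams.calibration(name): a dict with "fx", "fy", "cx", "cy" (pixels), "xyz" and "rotation" of the camera in the world; the wrist camera has in their place "mount" (4x4, takes a point from camera to tool coordinates, whose origin is the TCP and whose axes are the tool frame's). Camera axes: x right, y down, z forward; pixel columns grow to the right and rows downward; lengths in m; the calibration is good to about 2 mm. The wrist camera is an equidistant fisheye: a pixel r from the principal point sees the ray r / f radians off the axis. A picture is of the moment at which its call begins: read the wrist's pose just before it. calibration takes no time and is no camera call.
- close_job(): hands the job in, once; it reports no verdict.
The state is a dict: "time": time; "joints": joint angles; "qvel": joint speeds; "joint_efforts": joint torques, N m; "tool_pos": TCP position; "ee_rot": TCP orientation; "contact_force": force on the tool from outside, world axes, zero at the start; "ft_torque": the same for the moment, N m; "opening": finger opening in m.
Only numpy, scipy, OpenCV 4.12 (cv2) and the standard library are available. Lean on these libraries where they do the work, as an engineer would, in place of code of your own. Each camera call takes 0.05 s, during which the arm holds its last target. There are 200 camera calls.

TASK

Lay out the repair kit for packing from the parts standing among the black pads (spares elsewhere stay where they are): stand the brass fitting, the ball bearing, the flanged coupling and the small red-labelled carton each on the black pad that carries its own silhouette, upright as they stand now, centred on the silhouette to within about a centimetre, with the carton squared up to its rectangle (either way round). Let go of everything, and do not shift the yellow cutter or the roll of red tape.

Things in the scene. Friction and masses are not known exactly. Their poses are not given: they have to be found in the camera images.
- fitting: Loose brass hose fitting standing on end, ribbed end up; 24 to 28 mm across (hexagon, widest, 18 to 32 mm above its underside), 46 mm tall, about 0.11 kg; take it across the hexagon. Origin: centre of its underside; z up.
- bearing: Loose steel ball bearing lying flat, a ring 40 mm in diameter and 15 mm high, about 0.07 kg; take it across its outside. Origin: centre of its underside; z up.
- coupling: Loose grey steel flanged coupling standing on end, 50 mm tall, two round flanges 48 mm wide (52 mm over the bolt heads) at heights 0 to 14 and 33 to 47 mm, a 34 mm waist between; about 0.28 kg; take it across the upper flange. Origin: centre of its underside; z up.
- carton: Loose small white product carton with a red-striped label, standing upright: 51 mm along its x, 60 mm along its y, 70 mm tall, about 0.12 kg; take it across the 51 mm side. Origin: centre of its underside; z up.
- pad_fitting: Fixed black rubber pad, 84 x 84 x 5 mm, flat top 5 mm above the bench; printed in its middle, true size, the silhouette of the brass fitting: a yellow hexagon 28 mm over its corners with a small dark hole. Origin: centre of its underside, under the silhouette's centre; z up, x and y along its edges.
- pad_bearing: Fixed black rubber pad, 84 x 84 x 5 mm, flat top 5 mm above the bench; printed in its middle, true size, the silhouette of the ball bearing: a blue ring, 40 mm outside, 20 mm inside. Origin: centre of its underside, under the silhouette's centre; z up, x and y along its edges.
- pad_coupling: Fixed black rubber pad, 84 x 84 x 5 mm, flat top 5 mm above the bench; printed in its middle, true size, the silhouette of the flanged coupling: an orange disc 52 mm in diameter with a dark hole and four small dark bolt dots. Origin: centre of its underside, under the silhouette's centre; z up, x and y along its edges.
- pad_carton: Fixed black rubber pad, 84 x 84 x 5 mm, flat top 5 mm above the bench; printed in its middle, true size, the silhouette of the carton: a white rectangle with a red stripe along x across its middle, 51 mm along the pad's x, 60 mm along its y (carton's x along pad's x, either way round). Origin: centre of its underside, under the silhouette's centre; z up, x and y along its edges.
- yellow_cutter: Bystander: loose yellow box cutter lying on the bench at the right, 26 x 163 x 22 mm high, long along its y. Not part of the kit. Origin: centre of its underside; z up.
- red_tape: Bystander: loose roll of red tape lying flat behind the work on the left, 92 mm in diameter, 25 mm high. Not part of the kit. Origin: centre of its underside; z up.
Not all that is in view belongs to the job. What is shaped like the coupling but blue is not meant.

How it is judged:
At the end, for the whole second after the job is handed in: Each part stands upright (within 0.1 rad), at rest, on the pad with its own silhouette, centre within 12 mm of the pad's centre; the carton's x within 0.2 rad of the pad's x, either way round; yellow cutter and red tape within 30 mm of where they started (horizontal distance between fitting and pad_fitting below 0.012 m and z of fitting in the frame of pad_fitting between 0 and 0.01 m and angle between each of fitting, bearing, coupling, carton's own z axis and vertical below 0.1 rad and linear speed of each of fitting, bearing, coupling, carton below 0.02 m/s and angular speed of each of fitting, bearing, coupling, carton below 0.2 rad/s and horizontal distance between bearing and pad_bearing below 0.012 m and z of bearing in the frame of pad_bearing between 0 and 0.01 m and horizontal distance between coupling and pad_coupling below 0.012 m and z of coupling in the frame of pad_coupling between 0 and 0.01 m and horizontal distance between carton and pad_carton below 0.012 m and z of carton in the frame of pad_carton between 0 and 0.01 m and angle between the x axis of carton and the x axis of pad_carton, either way round below 0.2 rad and distance of each of yellow_cutter, red_tape from where it was at the start of the episode below 0.03 m); the robot touches nothing.
It fails at once if a bystander (yellow cutter or red tape) is shifted by more than 30 mm (distance of any of yellow_cutter, red_tape from where it was at the start of the episode above 0.03 m).
It also fails if it takes over 112 s, if anything falls off the work surface, if the arm or the gripper's body presses on something with over 40 N, if the wrist force passes 120 N, or if a joint passes its speed limit or range.

## Working session

There is one attempt and no reset: what is moved stays moved. The work goes in short steps, Python scripts to look and compute and a shell command to move; the robot and the scene stay as the last step left them, time stands still between calls to the robot, and variables do not carry over. Pictures are saved under pics/ and viewed, about 12 in all and at most 16, crops included, and the job is handed in when it is done.

```bash
mkdir -p pics; ls; python3 - <<'E'
from cell import robot,cams
import cv2
o=robot.get_obs();print(o)
for n in("scene","top"):
    c=cams.calibration(n);print(n,c)
    cv2.imwrite(f"pics/{n}0.png",cams.grab_frame(n)[:,:,::-1])
print(cams.calibration("wrist"))
E
```

```text
pics
{'time': 0.0, 'joints': array([-1.17578719e+00,  1.16485756e-01,  1.44228345e+00, -1.15250298e-05,
        1.58399032e+00, -3.78276232e-02]), 'qvel': array([-1.66128733e-03, -1.60212080e-05,  4.11955621e-04,  1.82734434e-04,
        5.75633413e-04, -1.29936034e-03]), 'joint_efforts': array([-3.59734586e-03, -7.21259737e+01, -6.22612667e+01,  7.78098148e-02,
        2.37907801e-02, -1.75995615e-04]), 'tool_pos': array([ 0.28305699, -0.61266105,  0.30199398]), 'ee_rot': array([[-4.59669439e-04,  4.19447235e-01, -9.07779602e-01],
       [ 1.07258276e-03, -9.07778969e-01, -4.19447485e-01],
       [-9.99999319e-01, -1.16647594e-03, -3.26136248e-05]]), 'contact_force': array([ 0.52757204, -0.10186801,  0.36049514]), 'ft_torque': array([-0.02235145, -0.02733514,  0.01103798]), 'opening': 0.09297433875688847}
scene {'fx': 390.3657841508809, 'fy': 390.3657841508809, 'cx': 281.0801408976565, 'cy': 201.76099312913695, 'xyz': array([ 0.2224419 , -0.95288802,  0.818105  ]), 'rotation': array([[ 0.90459221, -0.29492247,  0.30778836],
       [-0.42613586, -0.64428307,  0.63506501],
       [ 0.01100789, -0.70563451, -0.70849048]])}
top {'fx': 412.82002299936084, 'fy': 412.82002299936084, 'cx': 280.9447613297823, 'cy': 210.85487280280472, 'xyz': array([ 0.3728363 , -0.23764712,  0.99820228]), 'rotation': array([[ 0.02457496, -0.98062824,  0.19433048],
       [-0.99964368, -0.02613101, -0.00544741],
       [ 0.01041994, -0.19412737, -0.98092099]])}
{'fx': 325.19226210127806, 'fy': 325.19226210127806, 'cx': 278.63737560908544, 'cy': 211.22647449143918, 'mount': array([[-6.15814904e-04, -2.68383921e-01,  9.63311835e-01,
        -8.17919388e-02],
       [ 9.99998294e-01, -1.84279783e-03,  1.25853895e-04,
         8.30709731e-04],
       [ 1.74141180e-03,  9.63310269e-01,  2.68384598e-01,
        -7.34952799e-02],
       [ 0.00000000e+00,  0.00000000e+00,  0.00000000e+00,
         1.00000000e+00]])}
```

View pics/top0.png

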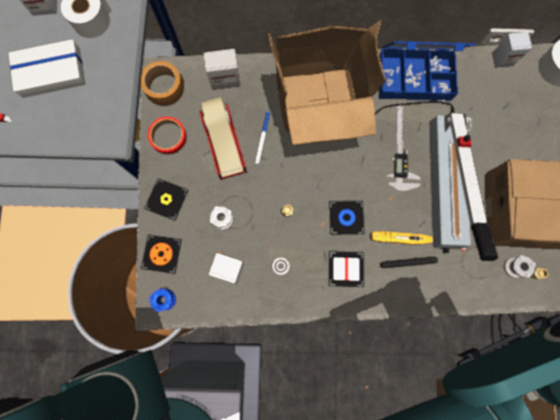

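View pics/scene0.png

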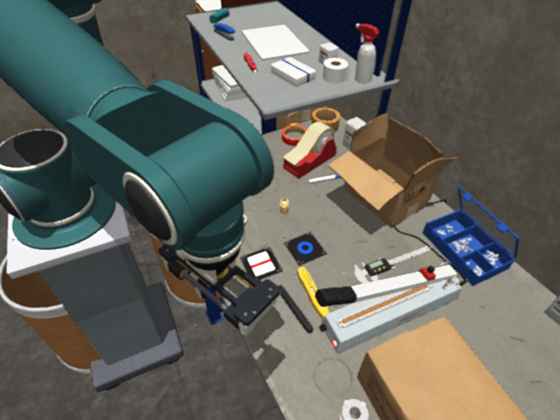

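Candidates in the top view:
- Fitting: (288,210), with a spare at (541,273).
- Coupling: grey at (221,217), a blue decoy at (162,300), a spare at (520,266).
- Bearing: (281,266).
- Carton: (226,268), with others at (221,68) and (515,45).
- Pads: fitting (167,199), coupling (161,253), bearing (347,217), carton (347,269).

I choose the parts among the pads and check them in a close crop.

```bash
cat > h.py <<'E'
import numpy as np,cv2
from cell import robot,cams
def ray(name,px,o=None):
    c=cams.calibration(name);px=np.atleast_2d(np.array(px,float))
    a=(px-[c["cx"],c["cy"]])/[c["fx"],c["fy"]]
    if name=="wrist":
        t=np.linalg.norm(a,axis=1,keepdims=True);d=np.c_[a*np.sinc(t/np.pi)**1,np.cos(t)]
        R=np.array(o["ee_rot"]);M=c["mount"]
        return R@M[:3,3]+o["tool_pos"],d@(R@M[:3,:3]).T
    return np.array(c["xyz"]),np.c_[a,np.ones(len(a))]@np.array(c["rotation"]).T
def atz(name,px,z,o=None):
    p,d=ray(name,px,o);s=(z-p[2])/d[:,2];return p+d*s[:,None]
def proj(name,X,o=None):
    c=cams.calibration(name);X=np.atleast_2d(X)
    if name=="wrist":
        R=np.array(o["ee_rot"]);M=c["mount"];A=R@M[:3,:3];p=R@M[:3,3]+o["tool_pos"]
        q=(X-p)@A;r=np.linalg.norm(q[:,:2],axis=1,keepdims=True);u=q[:,:2]/np.maximum(r,1e-9)*np.arctan2(r,q[:,2:])
    else:
        q=(X-c["xyz"])@c["rotation"];u=q[:,:2]/q[:,2:]
    return u*[c["fx"],c["fy"]]+[c["cx"],c["cy"]]
def tri(a,b):
    (p,d),(q,e)=a,b;d=d[0]/np.linalg.norm(d[0]);e=e[0]/np.linalg.norm(e[0])
    s=np.linalg.lstsq(np.c_[d,-e],q-p,rcond=None)[0];A=p+s[0]*d;B=q+s[1]*e
    return (A+B)/2,np.linalg.norm(A-B)
def grab(fn=None,name="wrist",crop=None,k=1):
    o=robot.get_obs();f=cams.grab_frame(name)[:,:,::-1].copy()
    if fn:
        g=f if crop is None else f[crop[1]:crop[3],crop[0]:crop[2]]
        cv2.imwrite("pics/"+fn,cv2.resize(g,None,fx=k,fy=k,interpolation=cv2.INTER_CUBIC))
    return o,f
E
python3 - <<'E'
from h import *
np.set_printoptions(precision=4,suppress=True)
f=cv2.imread("pics/top0.png");cv2.imwrite("pics/crop0.png",cv2.resize(f[170:320,135:385],None,fx=3.2,fy=3.2,interpolation=cv2.INTER_CUBIC))
for n,p,z in [("fit",(288,210),.046),("bear",(281,266),.015),("coup",(221,217),.05),("cart",(226,268),.07),("Pfit",(167,199),.005),("Pcoup",(161,253),.005),("Pbear",(347,217),.005),("Pcart",(347,269),.005),("cutter",(402,238),.02),("blue",(162,300),.05)]:
    print(n,atz("top",p,z)[0])
E
```

```text
fit [ 0.564  -0.2595  0.046 ]
bear [ 0.4347 -0.2465  0.015 ]
coup [ 0.5424 -0.1036  0.05  ]
cart [ 0.4237 -0.1236  0.07  ]
Pfit [0.5918 0.0377 0.005 ]
Pcoup [0.459  0.0417 0.005 ]
Pbear [ 0.5586 -0.4053  0.005 ]
Pcart [ 0.4322 -0.4045  0.005 ]
cutter [ 0.5082 -0.5342  0.02  ]
blue [0.3502 0.0183 0.05  ]
```

View pics/crop0.png

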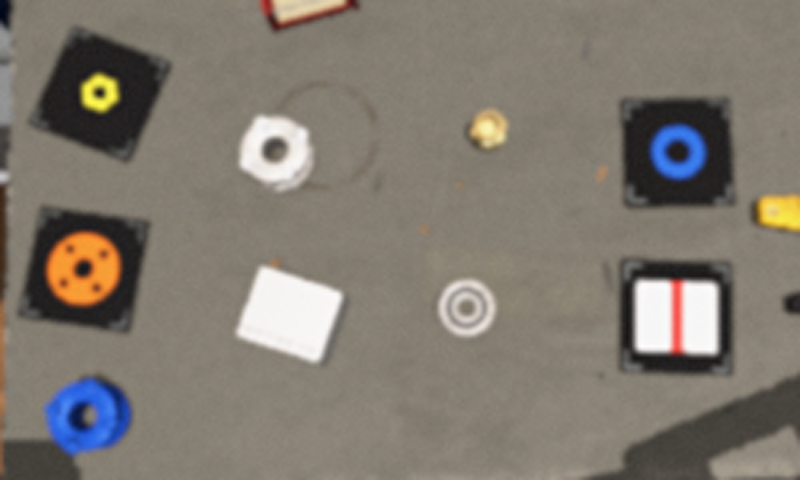

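The crop confirms the choice. The grey coupling is at (221,217), the fitting at (288,210), the bearing at (281,267) and the carton at (226,268), turned about 16°. The blue coupling at (162,300) is the decoy. I go to a look-down pose for the second view.

```bash
python3 -m jog '[[[-2,-18,-35,0.043,0,0,-1],[-4,-37,-69,0.087,0,0,-1],[-6,-56,-104,0.13,0,0,-1],[-8,-74,-138,0.173,0,0,-1],[-10,-93,-173,0.217,0,0,-1],[-12,-111,-208,0.26,0,0,-1],[-14,-130,-242,0.303,0,0,-1],[-16,-148,-277,0.347,0,0,-1],[-18,-167,-311,0.39,0,0,-1],[-18,-185,-346,0.433,0,0,-1]]]'
python3 -m jog '[[[0,0,0,0,0,0,-1],[0,0,0,0,0,0,-1],[0,0,0,0,0,0,-1],[0,0,0,0,0,0,-1],[0,0,0,0,0,0,-1],[0,0,0,0,0,0,-1],[0,0,0,0,0,0,-1],[0,0,0,0,0,0,-1],[0,0,0,0,0,0,-1],[0,0,0,0,0,0,-1]]]'
python3 - <<'E'
from h import *
o,f=grab("w1.png");np.save("w1.npy",f);import pickle;pickle.dump(o,open("w1.pkl","wb"));print(o["tool_pos"],o["ee_rot"].round(4))
E
```

```text
time: 0.93
tool_pos: [0.5203, -0.2978, 0.3206]
ee_rot: [[-0.0, -0.002, -1.0], [0.001, -1.0, 0.002], [-1.0, -0.001, 0.0]]
contact_force: [0.4, -1.0, -0.4]
opening: 0.0928
time: 1.77
tool_pos: [0.5202, -0.298, 0.3206]
ee_rot: [[-0.0, -0.003, -1.0], [0.001, -1.0, 0.003], [-1.0, -0.001, 0.0]]
contact_force: [0.1, 0.6, -0.8]
opening: 0.093
[ 0.52019641 -0.29796158  0.32062744] [[-1.0e-04 -2.6e-03 -1.0e+00]
 [ 8.0e-04 -1.0e+00  2.6e-03]
 [-1.0e+00 -8.0e-04  1.0e-04]]
```

View pics/w1.png

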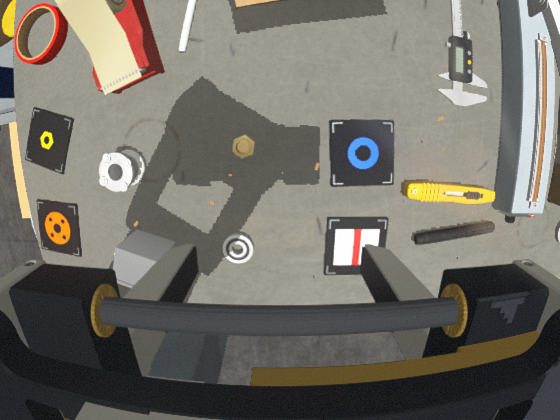

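The view shows the blue ring at (363,153), the carton pad at (356,247), the fitting at (243,145) and the bearing at (238,249). The coupling is at (117,171), the fitting pad at (46,140) and the coupling pad at (57,228). The carton is partly hidden by a finger. I triangulate against the top view.

```bash
python3 - <<'E'
from h import *
import pickle
np.set_printoptions(precision=4,suppress=True)
o=pickle.load(open("w1.pkl","rb"))
s=lambda u,v:(135-.5+.5/3.2+u/3.2,170-.34+v/3.2)
for n,a,b,z in [("fit",s(488,128),(243,145),.046),("bear",s(467,307),(238,248),.015),("coup",s(274,150),(118,171),.05),("Pfit",s(99,93),(46,140),.005),("Pcoup",s(84,269),(57,228),.005),("Pbear",s(679,152),(363,153),.005),("Pcart",s(677,316),(356,246),.005)]:
    X,e=tri(ray("top",a),ray("wrist",b,o));print(n,X,"gap",round(e,4),"top@z",atz("top",a,z)[0][:2],"wr@z",atz("wrist",b,z,o)[0][:2])
def ang(P,names):
    for i in range(4):
        d=P[(i+1)%4]-P[i];print(names,np.linalg.norm(d[:2]).round(4),np.degrees(np.arctan2(d[1],d[0])).round(1))
c=atz("top",[s(263,267),s(343,290),s(322,362),s(237,335)],.07);print("cart c",c.mean(0));ang(c,"cart")
c=atz("top",[s(634,280),s(720,280),s(718,353),s(635,353)],.005);print(c.mean(0));ang(c,"Pcart")
c=atz("wrist",[(334,122),(393,121),(393,185),(331,185)],.005,o);print("Pbear",c.mean(0));ang(c,"Pbear")
E
```

```text
fit [ 0.569  -0.2579  0.025 ] gap 0.0 top@z [ 0.5647 -0.2575] wr@z [ 0.5704 -0.2602]
bear [ 0.4358 -0.2456  0.0113] gap 0.0002 top@z [ 0.4356 -0.2455] wr@z [ 0.4373 -0.2462]
coup [ 0.5452 -0.1004  0.0366] gap 0.0015 top@z [ 0.5434 -0.1018] wr@z [ 0.5465 -0.1082]
Pfit [0.5929 0.0416 0.0041] gap 0.0005 top@z [0.5925 0.0412] wr@z [0.5932 0.041 ]
Pcoup [0.4577 0.0423 0.0044] gap 0.0009 top@z [0.4573 0.0418] wr@z [0.4582 0.0421]
Pbear [ 0.5584 -0.405   0.0035] gap 0.0003 top@z [ 0.5582 -0.4049] wr@z [ 0.5585 -0.4045]
Pcart [ 0.4337 -0.403   0.0024] gap 0.0002 top@z [ 0.4335 -0.4026] wr@z [ 0.4347 -0.4022]
cart c [ 0.4247 -0.1228  0.07  ]
cart 0.0586 -104.5
cart 0.0514 166.1
cart 0.0621 74.1
cart 0.05 -18.0
[ 0.4333 -0.4024  0.005 ]
Pcart 0.0647 -88.5
Pcart 0.0542 177.7
Pcart 0.0618 91.4
Pcart 0.0541 0.8
Pbear [ 0.558  -0.4054  0.005 ]
Pbear 0.0764 -86.6
Pbear 0.0825 -177.1
Pbear 0.0826 90.5
Pbear 0.0787 -1.5
```

The pads agree to about 1 mm between views. The fitting and coupling need a closer look later. I start with the bearing.

```bash
python3 -m jog '[[[16,-5,8,0,0,0,-1],[32,-10,17,0,0,0,-1],[48,-16,25,0,0,0,-1],[64,-21,34,0,0,0,-1],[80,-26,42,0,0,0,-1],[96,-31,50,0,0,0,-1],[112,-36,59,0,0,0,-1],[128,-42,67,0,0,0,-1],[150,-52,84,0,0,0,-1],[170,-52,84,0,0,0,-1]]]'
python3 - <<'E'
from h import *
np.set_printoptions(precision=4,suppress=True)
o,f=grab("w2.png");print(o["tool_pos"]);print(proj("wrist",[[.436,-.2457,.015],[.436,-.2457,0]],o))
import pickle;pickle.dump(o,open("w2.pkl","wb"))
E
```

```text
time: 2.65
tool_pos: [0.4347, -0.2445, 0.1497]
ee_rot: [[-0.0, -0.002, -1.0], [0.001, -1.0, 0.002], [-1.0, -0.001, 0.0]]
contact_force: [1.8, 0.5, 0.0]
opening: 0.0933
[ 0.4347 -0.2445  0.1497]
[[278.9386 228.1119]
 [278.9208 221.7162]]
```

View pics/w2.png

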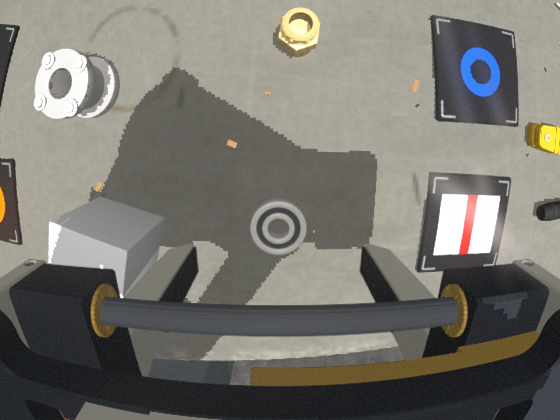

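The bearing at (278,228) sits exactly where predicted. I descend, grip and lift.

```bash
python3 -m jog '[[[12,1,-1,0,0,0,-1],[24,1,-1,0,0,0,-1],[36,1,-1,0,0,0,-1],[48,1,-1,0,0,0,-1],[56,1,-1,0,0,0,-1],[62,1,-1,0,0,0,-1],[62,1,-1,0,0,0,-1],[62,1,-1,0,0,0,1],[62,1,-1,0,0,0,1],[62,1,-1,0,0,0,1]]]'
python3 -m jog '[[[0,0,0,0,0,0,1],[0,0,0,0,0,0,1],[0,0,0,0,0,0,1],[0,0,0,0,0,0,1],[0,0,0,0,0,0,1],[-10,0,0,0,0,0,1],[-20,0,0,0,0,0,1],[-30,0,0,0,0,0,1],[-40,0,0,0,0,0,1],[-40,0,0,0,0,0,1]]]'
```

```text
time: 3.53
tool_pos: [0.4356, -0.2456, 0.0845]
ee_rot: [[-0.003, -0.002, -1.0], [0.002, -1.0, 0.002], [-1.0, -0.002, 0.003]]
contact_force: [0.7, -3.1, 3.8]
opening: 0.0775
time: 4.37
tool_pos: [0.4364, -0.2461, 0.1273]
ee_rot: [[0.0, -0.002, -1.0], [0.0, -1.0, 0.002], [-1.0, -0.0, -0.0]]
contact_force: [0.5, -0.5, -0.2]
opening: 0.0386
```

```bash
python3 -m jog '[[[0,18,-14,0,0,0,1],[0,36,-28,0,0,0,1],[0,54,-41,0,0,0,1],[0,72,-55,0,0,0,1],[0,90,-69,0,0,0,1],[0,108,-83,0,0,0,1],[0,126,-97,0,0,0,1],[0,144,-110,0,0,0,1],[0,159,-122,0,0,0,1],[0,159,-122,0,0,0,1]]]'
python3 - <<'E'
from h import *
np.set_printoptions(precision=4,suppress=True)
o,f=grab("w3.png");print(o["tool_pos"],o["opening"]);print(proj("wrist",[[.5583,-.4048,.005],[.5583,-.4048,.055]],o))
E
```

```text
time: 5.2
tool_pos: [0.5593, -0.4074, 0.1268]
ee_rot: [[0.0, -0.003, -1.0], [-0.0, -1.0, 0.003], [-1.0, 0.0, -0.0]]
contact_force: [-0.0, -0.7, -1.4]
opening: 0.0388
[ 0.5593 -0.4074  0.1268] 0.03884805628802296
[[273.0616 237.6624]
 [271.6429 270.5344]]
```

View pics/w3.png

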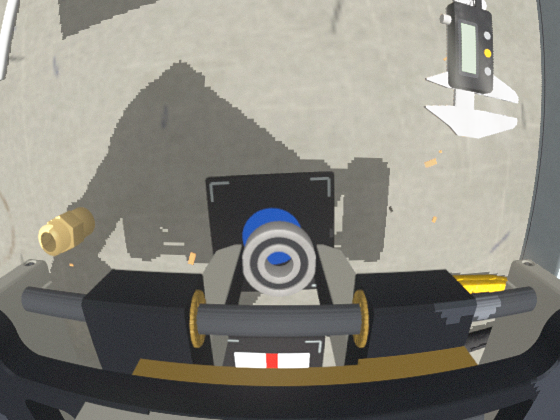

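The bearing is held but sits about 3 mm off the pad in y. I enlarge the crop to check its x and tilt.

```bash
python3 - <<'E'
from h import *
f=cv2.imread("pics/w3.png")[200:310,210:350];g=cv2.imread("pics/w2.png")[180:290,210:350]
cv2.imwrite("pics/c3.png",np.hstack([cv2.resize(x,None,fx=2.8,fy=2.8,interpolation=cv2.INTER_CUBIC) for x in(f,g)]))
E
```

```text
(no output)
```

View pics/c3.png

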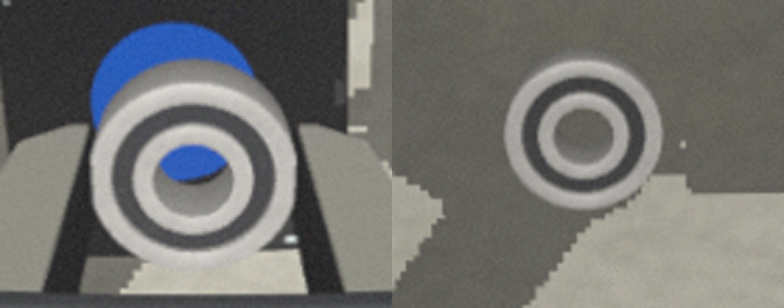

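The top face is level, centred at (279,263), and 3–4 mm too far forward. I correct that, lower, release and rise.

```bash
python3 -m jog '[[[5,-3,3,0,0,0,1],[10,-3,3,0,0,0,1],[16,-3,3,0,0,0,1],[21,-3,3,0,0,0,1],[25,-3,3,0,0,0,1],[29,-3,3,0,0,0,1],[32,-3,3,0,0,0,1],[34,-3,3,0,0,0,1],[34,-3,3,0,0,0,1],[34,-3,3,0,0,0,1]]]'
python3 -m jog '[[[0,0,0,0,0,0,1],[0,0,0,0,0,0,1],[0,0,0,0,0,0,0.5],[0,0,0,0,0,0,0],[0,0,0,0,0,0,-0.4],[0,0,0,0,0,0,-0.5],[0,0,0,0,0,0,-0.5],[-5,0,0,0,0,0,-0.5],[-15,0,0,0,0,0,-0.5],[-30,0,0,0,0,0,-0.5]]]'
```

```text
time: 6.08
tool_pos: [0.5556, -0.4031, 0.0942]
ee_rot: [[0.0, -0.003, -1.0], [0.0, -1.0, 0.003], [-1.0, -0.0, -0.0]]
contact_force: [-7.8, 6.9, 15.7]
opening: 0.0387
time: 6.92
tool_pos: [0.5553, -0.4029, 0.1243]
ee_rot: [[-0.001, -0.003, -1.0], [0.001, -1.0, 0.003], [-1.0, -0.001, 0.001]]
contact_force: [-0.0, 0.6, 0.6]
opening: 0.0692
```

```bash
python3 -m jog '[[[-20,0,0,0,0,0,-0.5],[-40,-10,0,0,0,0,-0.6],[-46,-30,0,0,0,0,-0.7],[-46,-55,0,0,0,0,-0.8],[-46,-80,0,0,0,0,-1],[-46,-105,-2,0,0,0,-1],[-46,-125,-3,0,0,0,-1],[-46,-140,-5,0,0,0,-1],[-46,-145,-5,0,0,0,-1],[-46,-145,-5,0,0,0,-1]]]'
python3 - <<'E'
from h import *
np.set_printoptions(precision=4,suppress=True)
o,f=grab("w4.png");print(o["tool_pos"]);print(proj("wrist",[[.569,-.258,.046],[.569,-.258,.032],[.569,-.258,0],[.5583,-.4048,.02]],o))
import pickle;pickle.dump(o,open("w4.pkl","wb"))
E
```

```text
time: 7.75
tool_pos: [0.5611, -0.2573, 0.1715]
ee_rot: [[-0.0, -0.002, -1.0], [0.001, -1.0, 0.002], [-1.0, -0.001, 0.0]]
contact_force: [-0.4, 0.6, 0.6]
opening: 0.0931
[ 0.5611 -0.2573  0.1715]
[[278.0712 223.1415]
 [278.1027 217.1593]
 [278.163  205.7937]
 [453.6635 224.1617]]
```

View pics/w4.png

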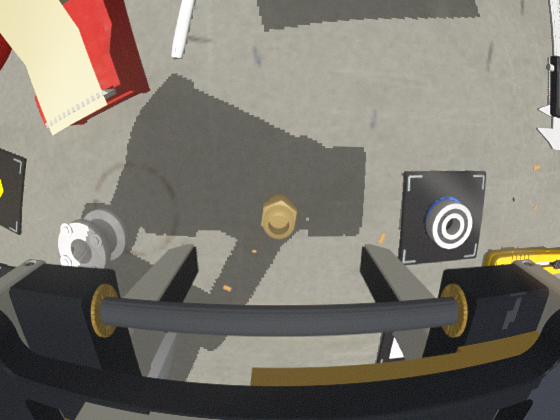

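The bearing at (452,224) stands on its silhouette to about 1 mm. The fitting at (278,222) is as predicted. One composite crop gives me hexagon, bolt and carton orientation.

```bash
python3 - <<'E'
from h import *
f=cv2.imread("pics/w4.png");g=cv2.imread("pics/w2.png")
R=lambda x,k:cv2.resize(x,None,fx=k,fy=k,interpolation=cv2.INTER_CUBIC)
a=R(f[185:250,245:310],6) #390x390
b=R(g[35:132,20:120],4) #400x388
c=R(g[180:320,30:210],2.1) #378x294
W=np.zeros((600,800,3),np.uint8);W[:390,:390]=a;W[:388,395:795]=b;
d=R(g[190:295,35:200],2) ;W[390:600,0:330]=d
cv2.imwrite("pics/c4.png",W)
E
```

```text
(no output)
```

View pics/c4.png

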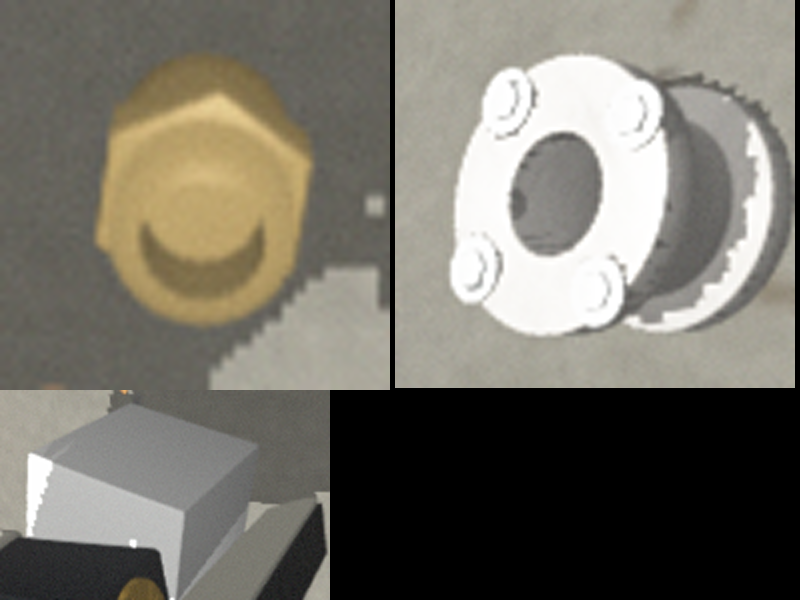

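Readings from the composite:
- **Fitting:** its left and right flats lean about 7°, so the tool turns +0.11. Its centre is as predicted.
- **Coupling:** the bolts sit on the diagonals, so the jaw directions along x and y are clear of them.
- **Carton:** its top is as expected.

Next I grasp the fitting.

```bash
python3 -m jog '[[[12,1,-4,0.04,0,0,-1],[25,1,-8,0.08,0,0,-1],[38,1,-8,0.11,0,0,-1],[50,1,-8,0.11,0,0,-1],[62,1,-8,0.11,0,0,-1],[72,1,-8,0.11,0,0,-1],[80,1,-8,0.11,0,0,-1],[80,1,-8,0.11,0,0,-1],[80,1,-8,0.11,0,0,1],[80,1,-8,0.11,0,0,1]]]'
python3 -m jog '[[[0,0,0,0,0,0,1],[0,0,0,0,0,0,1],[0,0,0,0,0,0,1],[0,0,0,0,0,0,1],[0,0,0,0,0,0,1],[0,0,0,0,0,0,1],[0,0,0,0,0,0,1],[0,0,0,0,0,0,1],[-10,0,0,0,0,0,1],[-20,0,0,0,0,0,1]]]'
python3 -m jog '[[[-10,0,0,0,0,0,1],[-25,0,0,0,0,0,1],[-40,0,0,0,0,0,1],[-50,0,0,0,0,0,1],[-60,0,0,0,0,0,1],[-60,-5,0,0,0,0,1],[-60,-20,0,0,0,0,1],[-60,-40,0,0,0,0,1],[-60,-60,0,0,0,0,1],[-60,-60,0,0,0,0,1]]]'
```

```text
time: 8.63
tool_pos: [0.5692, -0.2592, 0.0919]
ee_rot: [[0.0, -0.112, -0.994], [0.0, -0.994, 0.112], [-1.0, -0.0, -0.0]]
contact_force: [0.2, -0.8, -0.2]
opening: 0.0839
time: 9.47
tool_pos: [0.5689, -0.2591, 0.1121]
ee_rot: [[-0.001, -0.112, -0.994], [0.001, -0.994, 0.112], [-1.0, -0.001, 0.001]]
contact_force: [0.6, -0.4, -1.4]
opening: 0.0275
time: 10.3
tool_pos: [0.5756, -0.1959, 0.1711]
ee_rot: [[-0.002, -0.11, -0.994], [0.002, -0.994, 0.11], [-1.0, -0.002, 0.003]]
contact_force: [-0.3, 0.4, -1.7]
opening: 0.0268
```

```bash
python3 -m jog '[[[0,-25,1,0,0,0,1],[0,-50,2,0,0,0,1],[0,-78,3,0,0,0,1],[0,-106,4,0,0,0,1],[0,-134,5,0,0,0,1],[0,-162,6,0,0,0,1],[5,-190,7,0,0,0,1],[10,-215,8,0,0,0,1],[15,-238,9,0,0,0,1],[20,-238,9,0,0,0,1]]]'
python3 - <<'E'
from h import *
np.set_printoptions(precision=4,suppress=True)
o,f=grab("w5.png",crop=(80,80,480,320),k=2);print(o["tool_pos"],o["opening"]);print(2*(proj("wrist",[[.593,.0413,.005],[.593,.0413,o["tool_pos"][2]-.092+.046],[.593,.0413,o["tool_pos"][2]-.092+.032]],o)-[80,80]))
E
```

```text
time: 11.13
tool_pos: [0.5923, 0.0455, 0.1505]
ee_rot: [[-0.003, -0.107, -0.994], [0.003, -0.994, 0.107], [-1.0, -0.003, 0.004]]
contact_force: [-1.1, -0.4, -2.0]
opening: 0.0278
[0.5923 0.0455 0.1505] 0.027785891672859667
[[406.4998 286.3163]
 [411.4846 422.3557]
 [410.4625 393.9071]]
```

View pics/w5.png

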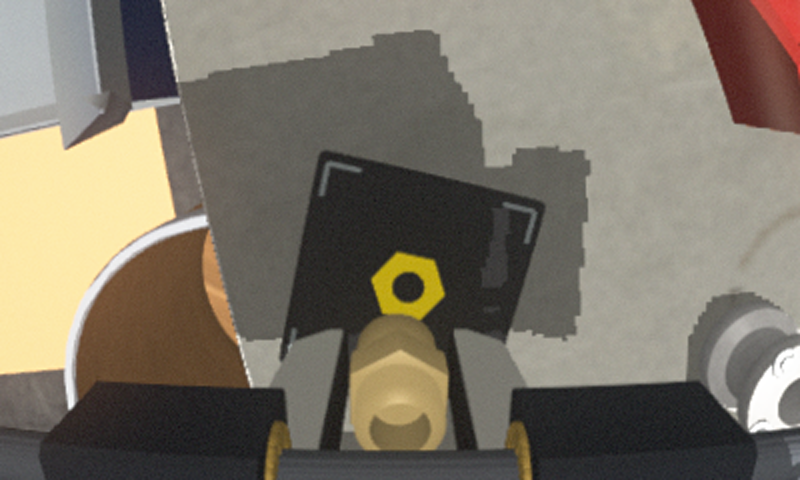

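The pad hexagon at crop (408,286) matches the prediction. The fitting is upright and about 4 mm too far left. I correct and lower.

```bash
python3 -m jog '[[[5,2,-1,0,0,0,1],[12,4,-1,0,0,0,1],[20,4,-1,0,0,0,1],[28,4,-1,0,0,0,1],[36,4,-1,0,0,0,1],[42,4,-1,0,0,0,1],[47,4,-1,0,0,0,1],[51,4,-1,0,0,0,1],[53,4,-1,0,0,0,1],[53,4,-1,0,0,0,1]]]'
python3 -m jog '[[[0,0,0,0,0,0,1],[0,0,0,0,0,0,1],[0,0,0,0,0,0,0.5],[0,0,0,0,0,0,0],[0,0,0,0,0,0,-0.4],[0,0,0,0,0,0,-0.5],[0,0,0,0,0,0,-0.5],[-10,0,0,0,0,0,-0.5],[-25,0,0,0,0,0,-0.5],[-50,0,0,0,0,0,-0.5]]]'
```

```text
time: 12.02
tool_pos: [0.5928, 0.0401, 0.098]
ee_rot: [[-0.003, -0.107, -0.994], [0.003, -0.994, 0.107], [-1.0, -0.003, 0.004]]
contact_force: [-6.5, 1.7, 14.6]
opening: 0.0276
time: 12.85
tool_pos: [0.5922, 0.04, 0.1472]
ee_rot: [[-0.007, -0.107, -0.994], [0.003, -0.994, 0.107], [-1.0, -0.002, 0.007]]
contact_force: [1.2, 0.4, -0.6]
opening: 0.0676
```

```bash
python3 -m jog '[[[-15,0,0,0,0,0,-0.5],[-30,10,3,0,0,0,-0.6],[-33,30,8,-0.03,0,0,-0.8],[-33,55,13,-0.06,0,0,-1],[-33,80,18,-0.09,0,0,-1],[-33,105,23,-0.107,0,0,-1],[-33,125,28,-0.107,0,0,-1],[-33,140,31,-0.107,0,0,-1],[-33,146,31,-0.107,0,0,-1],[-33,146,31,-0.107,0,0,-1]]]'
python3 - <<'E'
from h import *
np.set_printoptions(precision=4,suppress=True)
o,f=grab("w6.png",crop=(40,80,440,320),k=2);print(o["tool_pos"],o["ee_rot"].round(3).tolist());print(2*(proj("wrist",[[.545,-.102,.047],[.545,-.102,0],[.593,.0413,.051]],o)-[40,80]))
import pickle;pickle.dump(o,open("w6.pkl","wb"))
E
```

```text
time: 13.68
tool_pos: [0.5459, -0.1029, 0.1808]
ee_rot: [[-0.006, -0.002, -1.0], [0.003, -1.0, 0.002], [-1.0, -0.003, 0.006]]
contact_force: [0.3, 0.5, 0.1]
opening: 0.0925
[ 0.5459 -0.1029  0.1808] [[-0.006, -0.002, -1.0], [0.003, -1.0, 0.002], [-1.0, -0.003, 0.006]]
[[472.5834 301.0933]
 [473.5541 264.0519]
 [ 87.3553 178.8561]]
```

View pics/w6.png

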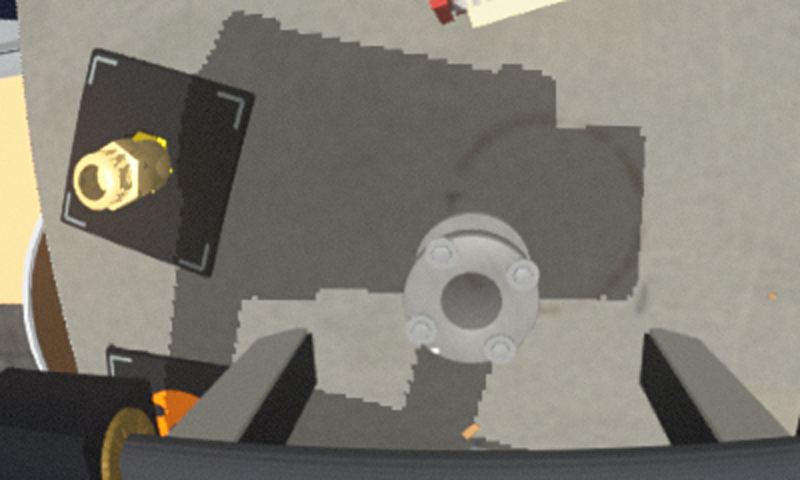

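The fitting stands upright on its pad, within about 2 mm. The coupling top at crop (471,300) is as predicted, with bolts about 30° off the jaw axis, so I turn +0.2 to centre the jaws between bolts.

```bash
python3 -m jog '[[[10,-1,1,0.07,0,0,-1],[20,-1,1,0.14,0,0,-1],[32,-1,1,0.2,0,0,-1],[44,-1,1,0.2,0,0,-1],[56,-1,1,0.2,0,0,-1],[66,-1,1,0.2,0,0,-1],[74,-1,1,0.2,0,0,-1],[76,-1,1,0.2,0,0,-1],[76,-1,1,0.2,0,0,1],[76,-1,1,0.2,0,0,1]]]'
python3 -m jog '[[[0,0,0,0,0,0,1],[0,0,0,0,0,0,1],[0,0,0,0,0,0,1],[0,0,0,0,0,0,1],[0,0,0,0,0,0,1],[0,0,0,0,0,0,1],[-10,0,0,0,0,0,1],[-20,0,0,0,0,0,1],[-35,0,0,0,0,0,1],[-50,0,0,0,0,0,1]]]'
python3 -m jog '[[[-5,-5,5,0,0,0,1],[-5,-15,15,0,0,0,1],[-5,-30,28,0,0,0,1],[-5,-48,44,0,0,0,1],[-5,-66,60,0,0,0,1],[-5,-84,78,0,0,0,1],[-5,-102,94,0,0,0,1],[-5,-118,108,0,0,0,1],[-5,-124,114,0,0,0,1],[-5,-124,114,0,0,0,1]]]'
python3 - <<'E'
from h import *
np.set_printoptions(precision=4,suppress=True)
o,f=grab("w7.png",crop=(80,80,480,320),k=2);print(o["tool_pos"],o["opening"]);print(2*(proj("wrist",[[.4578,.042,.005],[.4578,.042,o["tool_pos"][2]-.105+.047]],o)-[80,80]))
E
```

```text
time: 14.57
tool_pos: [0.5448, -0.1009, 0.105]
ee_rot: [[-0.006, -0.2, -0.98], [0.003, -0.98, 0.2], [-1.0, -0.002, 0.006]]
contact_force: [0.3, -0.5, -0.5]
opening: 0.0841
time: 15.4
tool_pos: [0.545, -0.101, 0.1562]
ee_rot: [[-0.006, -0.2, -0.98], [0.003, -0.98, 0.199], [-1.0, -0.002, 0.006]]
contact_force: [0.9, -0.3, -2.3]
opening: 0.0455
time: 16.23
tool_pos: [0.4567, 0.0448, 0.1618]
ee_rot: [[-0.006, -0.197, -0.98], [0.003, -0.98, 0.197], [-1.0, -0.002, 0.007]]
contact_force: [-0.8, -0.6, -3.1]
opening: 0.0454
[0.4567 0.0448 0.1618] 0.04544692266818695
[[401.4794 275.3415]
 [403.6159 395.8262]]
```

View pics/w7.png

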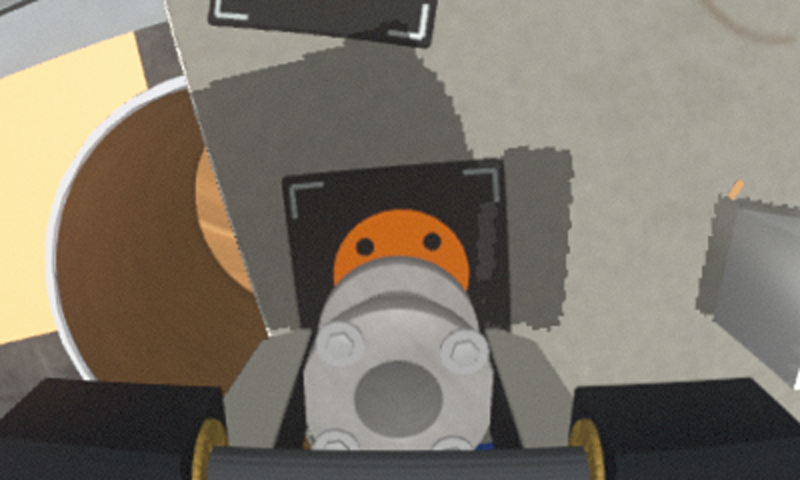

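Orange disc centre at crop (401,277) as predicted, coupling hole at (398,399), about 2 mm off; correct and lower.

```bash
python3 -m jog '[[[5,2,-1,0,0,0,1],[12,2,-1,0,0,0,1],[20,2,-1,0,0,0,1],[28,2,-1,0,0,0,1],[36,2,-1,0,0,0,1],[42,2,-1,0,0,0,1],[46,2,-1,0,0,0,1],[49,2,-1,0,0,0,1],[51,2,-1,0,0,0,1],[51,2,-1,0,0,0,1]]]'
python3 -m jog '[[[0,0,0,0,0,0,1],[0,0,0,0,0,0,1],[0,0,0,0,0,0,0.5],[0,0,0,0,0,0,0],[0,0,0,0,0,0,-0.5],[0,0,0,0,0,0,-0.7],[0,0,0,0,0,0,-0.7],[-10,0,0,0,0,0,-0.7],[-25,0,0,0,0,0,-0.7],[-50,0,0,0,0,0,-0.7]]]'
```

```text
time: 17.12
tool_pos: [0.4577, 0.0419, 0.1107]
ee_rot: [[-0.006, -0.198, -0.98], [0.003, -0.98, 0.198], [-1.0, -0.002, 0.007]]
contact_force: [0.1, -0.2, -3.7]
opening: 0.0449
time: 17.95
tool_pos: [0.4572, 0.0417, 0.1602]
ee_rot: [[-0.009, -0.198, -0.98], [0.003, -0.98, 0.198], [-1.0, -0.001, 0.009]]
contact_force: [-0.7, -0.2, 0.4]
opening: 0.0779
```

```bash
python3 -m jog '[[[-20,0,0,-0.12,0,0,-0.7],[-40,10,0,-0.24,0,0,-0.8],[-45,30,0,-0.36,0,0,-1],[-45,50,0,-0.48,0,0,-1],[-45,72,0,-0.6,0,0,-1],[-45,95,0,-0.72,0,0,-1],[-45,118,0,-0.84,0,0,-1],[-45,140,0,-0.96,0,0,-1],[-45,160,0,-1.08,0,0,-1],[-45,168,0,-1.2,0,0,-1]]]'
python3 -m jog '[[[0,0,0,-0.1,0,0,-1],[0,0,0,-0.2,0,0,-1],[0,0,0,-0.3,0,0,-1],[0,0,0,-0.3,0,0,-1],[0,0,0,-0.3,0,0,-1],[0,0,0,-0.3,0,0,-1],[0,0,0,-0.3,0,0,-1],[0,0,0,-0.3,0,0,-1],[0,0,0,-0.3,0,0,-1],[0,0,0,-0.3,0,0,-1]]]'
python3 - <<'E'
from h import *
np.set_printoptions(precision=4,suppress=True)
o,f=grab("w8.png",crop=(80,80,480,320),k=2);print(o["tool_pos"],o["opening"],o["joints"])
import pickle;pickle.dump(o,open("w8.pkl","wb"))
th=np.radians(-15.5);R=np.array([[np.cos(th),-np.sin(th)],[np.sin(th),np.cos(th)]])
C=np.array([[.0255,.03],[.0255,-.03],[-.0255,-.03],[-.0255,.03]])@R.T+[.4247,-.1228]
print(2*(proj("wrist",np.r_[np.c_[C,[.07]*4],np.c_[C,[0]*4],[[.4578,.042,.055]]],o)-[80,80]))
E
```

```text
time: 18.78
tool_pos: [0.4239, -0.1249, 0.206]
ee_rot: [[-0.008, 0.844, -0.536], [0.002, -0.536, -0.844], [-1.0, -0.008, 0.003]]
contact_force: [-0.3, 0.4, 0.0]
opening: 0.0926
time: 19.62
tool_pos: [0.4239, -0.1249, 0.206]
ee_rot: [[-0.008, 0.965, -0.263], [0.002, -0.263, -0.965], [-1.0, -0.009, 0.0]]
contact_force: [0.0, 0.3, -0.8]
opening: 0.0924
[ 0.4239 -0.1249  0.206 ] 0.09242537968443845 [-0.3438 -0.37    2.0391 -0.0009  1.481  -0.0778]
[[ 476.7434  206.908 ]
 [ 470.4393  367.7085]
 [ 332.1796  366.9241]
 [ 327.5432  206.1727]
 [ 459.4474  177.854 ]
 [ 456.0477  305.0457]
 [ 347.4673  304.4617]
 [ 345.3119  177.3053]
 [ 369.6192 -170.3713]]
```

View pics/w8.png

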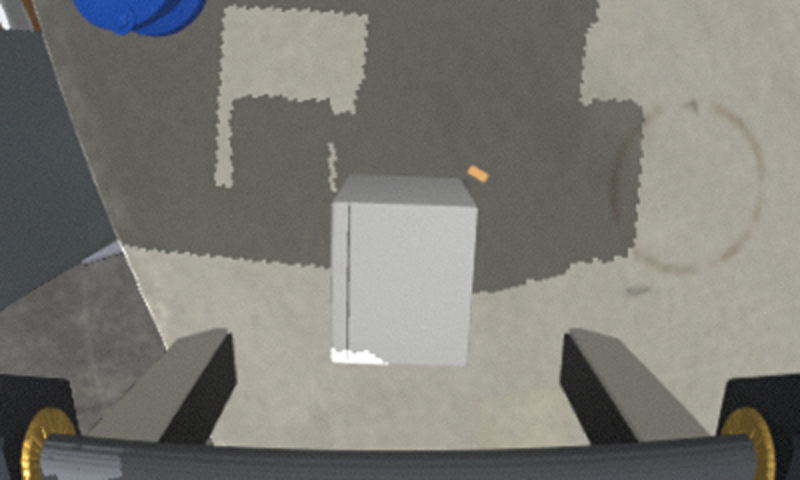

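Carton corners at crop (332,203), (477,208), (468,365), (331,362) match the prediction to within 2 mm and 1°. I grasp and lift it.

```bash
python3 -m jog '[[[12,0,-3,0,0,0,-1],[26,0,-3,0,0,0,-1],[40,0,-3,0,0,0,-1],[54,0,-3,0,0,0,-1],[68,0,-3,0,0,0,-1],[82,0,-3,0,0,0,-1],[94,0,-3,0,0,0,-1],[101,0,-3,0,0,0,-1],[101,0,-3,0,0,0,1],[101,0,-3,0,0,0,1]]]'
python3 -m jog '[[[0,0,0,0,0,0,1],[0,0,0,0,0,0,1],[0,0,0,0,0,0,1],[0,0,0,0,0,0,1],[0,0,0,0,0,0,1],[0,0,0,0,0,0,1],[-10,0,0,0,0,0,1],[-20,0,0,0,0,0,1],[-35,0,0,0,0,0,1],[-50,0,0,0,0,0,1]]]'
```

```text
time: 20.5
tool_pos: [0.4239, -0.1217, 0.1049]
ee_rot: [[-0.009, 0.965, -0.263], [0.002, -0.263, -0.965], [-1.0, -0.009, 0.0]]
contact_force: [-0.6, 0.1, 0.3]
opening: 0.0838
time: 21.33
tool_pos: [0.4242, -0.1218, 0.1563]
ee_rot: [[-0.009, 0.965, -0.263], [0.002, -0.263, -0.965], [-1.0, -0.009, 0.0]]
contact_force: [-0.7, 0.1, -0.9]
opening: 0.0498
```

```bash
python3 -m jog '[[[-4,6,20,-0.02,0,0,1],[-4,15,48,-0.05,0,0,1],[-4,24,77,-0.08,0,0,1],[-4,33,106,-0.11,0,0,1],[-4,42,136,-0.14,0,0,1],[-4,51,166,-0.17,0,0,1],[-4,60,196,-0.2,0,0,1],[-4,69,225,-0.23,0,0,1],[-4,77,250,-0.265,0,0,1],[-4,83,269,-0.265,0,0,1]]]'
python3 -m jog '[[[0,0,0,0,0,0,1],[0,0,0,0,0,0,1],[0,0,0,0,0,0,1],[0,0,0,0,0,0,1],[0,0,0,0,0,0,1],[0,0,0,0,0,0,1],[0,0,0,0,0,0,1],[0,0,0,0,0,0,1],[0,0,0,0,0,0,1],[0,0,0,0,0,0,1]]]'
python3 - <<'E'
from h import *
np.set_printoptions(precision=4,suppress=True)
o,f=grab("w9.png",crop=(80,80,480,320),k=2);print(o["tool_pos"],o["opening"])
C=np.array([[.042,.042],[.042,-.042],[-.042,.042],[.0255,.03],[-.0255,.03]])+[.4335,-.4025]
z=o["tool_pos"][2]-.035
print(2*(proj("wrist",np.r_[np.c_[C[:3],[.005]*3],np.c_[C[3:],[z]*2]],o)-[80,80]))
E
```

```text
time: 22.17
tool_pos: [0.4335, -0.4053, 0.1605]
ee_rot: [[-0.009, 1.0, 0.001], [0.002, 0.001, -1.0], [-1.0, -0.009, -0.002]]
contact_force: [1.2, 1.3, -0.4]
opening: 0.0501
time: 23.0
tool_pos: [0.4335, -0.4053, 0.1605]
ee_rot: [[-0.009, 1.0, 0.001], [0.002, 0.001, -1.0], [-1.0, -0.009, -0.002]]
contact_force: [0.7, -0.6, -1.6]
opening: 0.0502
[ 0.4335 -0.4053  0.1605] 0.050154047462404566
[[515.9458 165.0553]
 [505.8076 373.4454]
 [288.9007 164.8404]
 [533.779  302.2603]
 [269.0979 301.7741]]
```

View pics/w9.png

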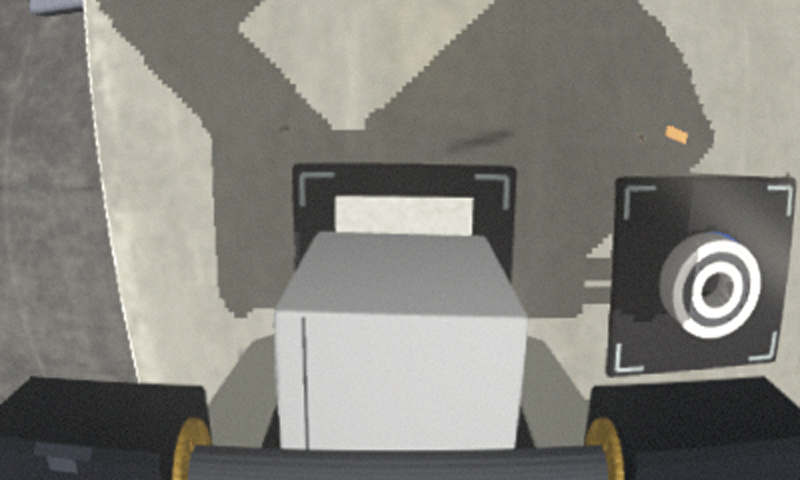

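The carton hangs a little differently from the prediction. I solve for its front edges using the known 51 mm width.

```bash
python3 - <<'E'
from h import *
from scipy.optimize import brentq
np.set_printoptions(precision=4,suppress=True)
o=robot.get_obs()
for n,a,b in[("top",(276.5,315),(525.5,317)),("bot",(322,233.5),(488,236))]:
    P=np.array([a,b])/2+80-.25
    z=brentq(lambda z:np.linalg.norm(np.diff(atz("wrist",P,z,o),axis=0))-.051,-.1,.2)
    print(n,z,atz("wrist",P,z,o))
for n,P,z in[("top@.1255",[(276.5,315),(525.5,317)],.1255),("bot@.0555",[(322,233.5),(488,236)],.0555),("padcorn",[(295,165),(516,168)],.005)]:
    print(n,atz("wrist",np.array(P)/2+79.75,z,o))
E
```

```text
top 0.11877772361884796 [[ 0.4078 -0.3776  0.1188]
 [ 0.4588 -0.3779  0.1188]]
bot 0.04870413219847053 [[ 0.4087 -0.3765  0.0487]
 [ 0.4597 -0.3772  0.0487]]
top@.1255 [[ 0.4092 -0.3751  0.1255]
 [ 0.4574 -0.3754  0.1255]]
bot@.0555 [[ 0.4096 -0.375   0.0555]
 [ 0.4588 -0.3757  0.0555]]
padcorn [[ 0.3936 -0.3604  0.005 ]
 [ 0.4754 -0.3615  0.005 ]]
```

The carton is upright and its bottom is at about 0.050. It needs +3.5 mm in y. I lower it in stages.

```bash
python3 -m jog '[[[5,1,-2,0,0,0,1],[12,1,-4,0,0,0,1],[20,1,-4,0,0,0,1],[27,1,-4,0,0,0,1],[33,1,-4,0,0,0,1],[38,1,-4,0,0,0,1],[41,1,-4,0,0,0,1],[43,1,-4,0,0,0,1],[44,1,-4,0,0,0,1],[44,1,-4,0,0,0,1]]]'
python3 -m jog '[[[1,0,0,0,0,0,1],[2,0,0,0,0,0,1],[3,0,0,0,0,0,1],[3,0,0,0,0,0,1],[3,0,0,0,0,0,1],[3,0,0,0,0,0,1],[3,0,0,0,0,0,1],[3,0,0,0,0,0,1],[3,0,0,0,0,0,1],[3,0,0,0,0,0,1]]]'
```

```text
time: 23.88
tool_pos: [0.4341, -0.4012, 0.1165]
ee_rot: [[-0.009, 1.0, 0.001], [0.002, 0.001, -1.0], [-1.0, -0.009, -0.002]]
contact_force: [0.1, 0.3, -2.3]
opening: 0.0502
time: 24.72
tool_pos: [0.4341, -0.4013, 0.1135]
ee_rot: [[-0.009, 1.0, 0.001], [0.002, 0.001, -1.0], [-1.0, -0.009, -0.002]]
contact_force: [0.9, -0.9, -2.0]
opening: 0.0498
```

```bash
python3 -m jog '[[[1,0,0,0,0,0,1],[2,0,0,0,0,0,1],[3,0,0,0,0,0,1],[3,0,0,0,0,0,1],[3,0,0,0,0,0,1],[3,0,0,0,0,0,1],[3,0,0,0,0,0,1],[3,0,0,0,0,0,1],[3,0,0,0,0,0,1],[3,0,0,0,0,0,1]]]'
python3 -m jog '[[[0,0,0,0,0,0,0.5],[0,0,0,0,0,0,0.2],[0,0,0,0,0,0,-0.3],[0,0,0,0,0,0,-0.6],[0,0,0,0,0,0,-0.8],[0,0,0,0,0,0,-0.8],[-15,0,0,0,0,0,-0.8],[-40,0,0,0,0,0,-0.8],[-70,0,0,0,0,0,-0.8],[-100,0,0,0,0,0,-0.8]]]'
python3 -m jog '[[[-30,0,-20,0,0,0,-0.8],[-60,0,-50,0,0,0,-0.8],[-80,0,-85,0,0,0,-0.8],[-100,0,-120,0,0,0,-0.8],[-120,0,-155,0,0,0,-0.8],[-120,0,-190,0,0,0,-0.8],[-120,0,-220,0,0,0,-0.8],[-120,0,-230,0,0,0,-0.8],[-120,0,-230,0,0,0,-0.8],[-120,0,-230,0,0,0,-0.8]]]'
python3 - <<'E'
from h import *
np.set_printoptions(precision=4,suppress=True)
o,f=grab("w10.png");grab("top1.png","top",(135,150,435,330),2.66);print(o["tool_pos"],proj("wrist",[[.4335,-.4025,.075],[.5583,-.4048,.02],[.4578,.042,.055],[.593,.0413,.051]],o))
print((proj("top",[[.4335,-.4025,.075],[.5583,-.4048,.02],[.4578,.042,.055],[.593,.0413,.051]])-[135,150])*2.66)
E
```

```text
time: 25.55
tool_pos: [0.4341, -0.4012, 0.1105]
ee_rot: [[-0.009, 1.0, 0.001], [0.002, 0.001, -1.0], [-1.0, -0.009, -0.002]]
contact_force: [-0.7, 0.4, -2.2]
opening: 0.0502
time: 26.38
tool_pos: [0.4347, -0.4012, 0.2113]
ee_rot: [[-0.009, 1.0, 0.001], [0.002, 0.001, -1.0], [-1.0, -0.009, -0.002]]
contact_force: [0.2, -0.8, -0.3]
opening: 0.0839
time: 27.22
tool_pos: [0.4358, -0.1716, 0.332]
ee_rot: [[-0.009, 1.0, 0.002], [0.002, 0.002, -1.0], [-1.0, -0.009, -0.002]]
contact_force: [0.7, -1.6, -0.1]
opening: 0.0834
[ 0.4358 -0.1716  0.332 ] [[279.1262 361.1972]
 [361.2762 336.1758]
 [301.4089   2.3609]
 [414.9699  14.8083]]
[[575.5581 310.2024]
 [566.1349 175.5304]
 [ 52.6752 269.8815]
 [ 67.6224 117.3907]]
```

View pics/w10.png

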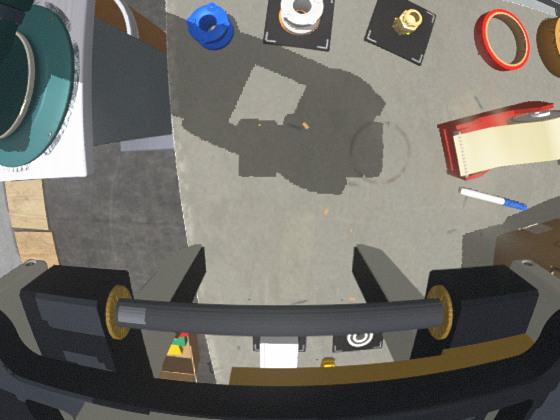

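View pics/top1.png

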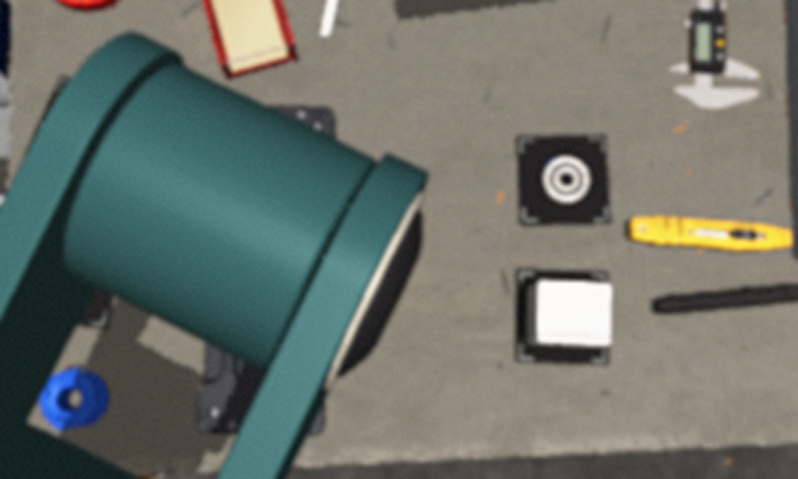

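The last views show the bearing at (567,179) against the predicted (566,176), and the carton squared at (573,313) against (576,310). Both are within about 3 mm. The coupling and fitting are at the frame's edge, so I move over them and check numerically, since my picture views are used up.

```bash
python3 -m jog '[[[0,8,-15,0,0,0,-0.8],[0,16,-30,0,0,0,-0.8],[0,24,-45,0,0,0,-0.8],[0,32,-60,0,0,0,-0.8],[0,40,-75,0,0,0,-0.8],[0,48,-90,0,0,0,-0.8],[0,56,-105,0,0,0,-0.8],[0,64,-122,0,0,0,-0.8],[0,64,-122,0,0,0,-0.8],[0,64,-122,0,0,0,-0.8]]]'
python3 - <<'E'
from h import *
np.set_printoptions(precision=4,suppress=True)
o,f=grab("w11.png");g=cv2.cvtColor(f,cv2.COLOR_BGR2GRAY)
for n,P,z in(("coup",(.4578,.042),.052),("fit",(.593,.0413),.051)):
    c=proj("wrist",[[*P,z],[*P,.005]],o);print(n,c)
    u,v=np.round(c.mean(0)).astype(int);w=g[max(v-40,0):v+40:2,u-40:u+40:2]
    print("origin",u-40,max(v-40,0));print("\n".join("".join("%x"%(q//16) for q in r) for r in w))
    s=cv2.inRange(cv2.cvtColor(f,cv2.COLOR_BGR2HSV),(5,120,80),(32,255,255));m=np.zeros_like(s);cv2.rectangle(m,(int(u-40),int(v-40)),(int(u+40),int(v+40)),255,-1)
    ys,xs=np.nonzero(s&m);print("coloured bbox",xs.min(initial=999),xs.max(initial=0),ys.min(initial=999),ys.max(initial=0),len(xs))
E
```

```text
time: 28.15
tool_pos: [0.5001, -0.051, 0.3309]
ee_rot: [[-0.011, 1.0, 0.0], [0.002, 0.0, -1.0], [-1.0, -0.011, -0.002]]
contact_force: [-0.4, -0.6, -1.1]
opening: 0.0838
coup [[243.2588 106.0516]
 [247.7452 108.0128]]
origin 206 67
7787666666666666666666766666666666666666
6666666666666666666676666666666666666666
6666666666666666666666666666666666666666
6666666555566666666666666666666666666666
6666665344444333333445556666666666666666
6666665555555333333334333333333445666666
6666665543333333333334333343333334433334
6666664633333433333433434333333334566763
6666664733433333333444334433333333333463
6666883533343334433333333334343333333464
66666633333339da8bcded943343334333333444
666666333333cfffffffffffd643444443433644
666666333343ffffffffffffffb6344444444647
666666333437fffffffffffffffea33444444449
66666543335ffffffffffffffffffe343444444a
6666653343ffffffffffffffffffff633444444a
6666653337fffffffe89afffffffff933444444a
666664333fffffff877787cfffffff753444444a
666664434ffffff97778555dffffff973544445a
666663346efffff776745546ffffff974444445a
66666333afffffe777544445ffffff984444447a
6666634
[... 1837 characters left out ...]
444448a9aaa
22223232223322457989999996444444449a9aaa
53232322222223346aa998985444544546a9a9aa
72222222222323333346799544445444589a99a9
522232222332222333333343334444445aa99aaa
322222322232232222333333344444447aaaaaaa
322232222222322223333333334444449a9aaaa9
67432323222222223233333333344444aaaaa9a9
334622222323222222233333334444459a9a99aa
55322232222322222223333333344446aaaaaaaa
66664322232222222223333333433457aaa9aa9a
66666653222222322222333333334456aaaaa9aa
66666566643223222223233233333366aaaaaaaa
66666666666543223222223333345567aaaa99aa
66666666666566532223233333354667aa9aaa9a
666666666666666664223234333746668aaaaaaa
66666666666666666665323564455666aaaaa99a
coloured bbox 346 352 102 113 16
```

The coupling hole is at (244,107.5) against the predicted (243,106). The fitting outline centre is at (360,111.5) against (360,109). Both are within about 3 mm, and the gripper is clear of everything, so I hand in.

```bash
python3 -c "
from cell import close_job
print(close_job())"
```

```text
the job is handed in; nothing more can be done
None
```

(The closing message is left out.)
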